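# Hang a parts bin on the louvred panel and slide it up to the stop

### The job

Hang the loose parts bin with the hooked lip on the top rail of the louvred panel: carry its lip over the rail and lower it gently until the lip catches, in the free stretch between the short bin already hanging and the sprung stop. Then slide it along the rail towards the stop until it has pushed the stop's plunger fully in, never forcing it, and let go so that it stays hanging there. Leave the other things on the table where they are.

Things in the scene. Friction and masses are not known exactly. Their poses are not given: they have to be found in the camera images.
- lip_bin: Grey open plastic parts bin with steel spacers fixed inside, 0.24 to 0.41 kg, loose on the table: the loose bin that has a lip. Body 110 (x) x 56 (y) x 50 (z) mm, walls 3 mm, front wall (-x) cut down to 28 mm. Origin: centre of its underside; z up, +x to its rear wall, which carries the lip.
- bin_grip (a point): Point on the loose bin at (0, 0, 35) mm in its frame, 15 mm under the rim: a good place to grip it from above, across its 56 mm width (y).
- lip_tip (a point): Middle of the lower edge of the lip's tongue, at (64, 0, 30) mm in the bin's frame. The lip is as wide as the bin: a flange at the rear wall's top (x = 55 to 66 mm, underside at z = 46 mm, 4 mm thick) ends in a 4 mm thick tongue (x = 62 to 66 mm) hanging down to z = 30 mm. The slot between rear wall and tongue is 7 mm wide, open downward.
- bin_stand: Fixed stand of the louvred panel. Origin: on the table under the middle of the panel's front face; +x from front to back, y to the left along the rail, z up. Panel: a plate, front face at x = 0, 4 mm thick, y = -180 to 180 mm, its top edge is the rail; top 65 mm flat, louvres below stand out 5 mm. Uprights behind it; foot x = -20 to 110, y = -200 to 200, 8 mm high.
- rail_nominal (a point): Middle of the rail's front top edge at its nominal height, 160 mm above the table, in the stand's axes. The panel is set by hand in slots, so the real rail top is anywhere from 8 mm below to 8 mm above this point and is not measured. A hung bin's flange rests on the rail, its tongue is behind the plate, and it sags nose down by up to 0.09 rad. Press the bin on the panel or stop with at most 25 N; the small nod as it is let go is fine.
- stop_nominal (a point): Nominal place of the free face of the stop's rubber pad, which faces -y; the stop is clamped by hand, so the real face is anywhere within 15 mm to either side along the rail (y) and is not measured. Steel block 30 mm long over the rail, 12.5 mm proud of the plate's front, 11 mm above the rail. The pad (22 mm across the rail, 10 mm under to 4 mm over its top) meets the side of the bin's lip and rear wall.
- hung_bin (a point): Underside centre of a shorter bin that already hangs fixed on the right part of the rail: 56 mm wide along y, reaching 62 mm out in front of the panel. This point is for the nominal rail height; the bin itself is up to 8 mm lower or higher, with the panel.
- stop_pad (a joint): Travel of the stop's sprung pad along the stand's +y: 0 out, 0.010 m fully in (a rigid end). Spring 60 N/m, so 0.6 N fully in; the friction of the hung bin on the rail holds it there.
- plain_bin: Bystander: the same bin without a lip, with steel spacers, loose on the table. Origin: centre of its underside.
- flux_tin: Bystander: round tin 47 mm across, 23 mm high, loose on the table. Origin: centre of its underside.
- battery_silver: Bystander: AA cell 50 x 14 x 14 mm lying along its x, loose on the table. Origin: under its middle.
- screwdriver: Bystander: small screwdriver 105 x 11 x 11 mm lying along its x, loose on the table. Origin: under its middle.

How it is judged (in metres and radians):
On the way:
1. the bin is level with its lip tongue down behind the rail and bears on the panel, with the plunger still out (under 2 mm) (x of lip_tip in the frame of bin_stand between 0.004 and 0.014 m and z of lip_tip in the frame of bin_stand between 0.128 and 0.154 m and angle between lip_bin's own z axis and vertical below 0.15 rad and contact force between lip_bin and bin_stand above 0.5 N and value of joint stop_pad below 0.002 m), for 0.2 s.
At the end, for the whole second after the job is handed in: The bin hangs released and at rest by its lip, tongue behind the rail, within 0.15 rad of level, and holds the stop's plunger at least 7 mm in of its 10 mm (x of lip_tip in the frame of bin_stand between 0.004 and 0.014 m and z of lip_tip in the frame of bin_stand between 0.128 and 0.154 m and angle between lip_bin's own z axis and vertical below 0.15 rad and contact force between lip_bin and bin_stand above 0.5 N and value of joint stop_pad above 0.007 m and linear speed of lip_bin below 0.01 m/s and angular speed of lip_bin below 0.1 rad/s); the robot touches nothing.
It fails at once if the bin, while gripped (fingers on it with over 5 N), bears on the panel or the stop with more than 25 N (contact force between lip_bin and bin_stand above 25 N and contact force between the fingers and lip_bin above 5 N).
It fails at once if the bin knocks on the panel or the stop with more than 60 N (dropped or thrown) (contact force between lip_bin and bin_stand above 60 N).
It fails at once if a bystander on the table is moved more than 20 mm (distance of any of plain_bin, flux_tin, battery_silver, screwdriver from where it was at the start of the episode above 0.02 m).
It also fails if it takes over 61 s, if anything falls off the work surface, if the arm or the gripper's body presses on something with over 40 N, if the wrist force passes 120 N, or if a joint passes its speed limit or range.

### The arm

A 6-joint arm with a two-finger parallel gripper is mounted at the origin on a cart in front of the work surface, level with it; the furniture and walls round the work are solid. World frame = base frame: x ahead of the robot, y to its left, z up, the work surface at z = 0. Lengths are in mm, angles in rad, forces in N, time in s.
With the tool pointing down it reaches from about 275 to 1000 mm from the base axis. Payload 8.4 kg.
Tool frame: the origin (TCP) lies midway between the tips of the shut fingers; the grasp point (between the pads) lies 19 mm behind it; z points along the fingers, y is the line along which they close (so a half turn about z gives the same grasp; the last joint's range is limited). The gripper opens to 85 mm and grips with 20 to 120 N. Pads are 22 mm wide; open, the fingers measure 114 mm over their backs; the gripper's body (76 mm by 85 mm) begins 54 mm behind the grasp point. The pads swing forward as they close: fully open they stand 13 mm farther back than shut.
Start: joints at [-1.164, 0.353, 1.633, -0, 1.155, -0.002], TCP at [248.442, -573.502, 231.281] pointing down, gripper open.
Joint ranges: [-2.63, 2.63], [-0.92, 2.1], [0.06, 2.66], [-1.3, 4.44], [0, 2.69], [-3.02, 3.02]. Speed limits (rad/s): [2.22, 2.22, 2.79, 3.14, 3.14, 3.14].

### API

Orientations are given as [roll, pitch, yaw] about the fixed x, y, z axes, in that order (R = Rz(yaw) Ry(pitch) Rx(roll)).
In Python, from rig import telemetry, optics, r gives the robot as it stands.
- The arm moves only by the tool play_rows, never from a script. Its arguments are lists of equal length, an entry for each row: "dp": the shift along the tool's x, y, z in units of 40 mm (1.0 is 40 mm), a list of three; "rot": the turn, a rotation vector about the tool's x, y, z in units of 6 degrees (1.0 is 6 degrees), a list of three. In form: {"dp": [[tx, ty, tz], ...], "rot": [[ax, ay, az], ...]}. A call has 1 to 5 rows; each row is the pose to reach, as a shift and turn from the pose commanded when the call began, along the tool's axes at that moment; what a row does not reach only later rows make up. A row lasts 1/12 s, in which the tool goes at most 41.7 mm and 7.16 degrees, less where a joint would pass 70% of its speed; a pose out of reach is approached as far as the arm can. A call with a gripper value outside its range is refused whole. "fingers" is the opening, from 0 (shut) to 1 (fully open), set as the call begins (left out, the last holds). The fingers move at their own pace and stop on an object; "grip_force" is the grip in N (left out, the last holds). Time passes only in rows, so rows that repeat a pose let the fingers close. It gives the time, the measured TCP pose, the force, the opening and the grip force at its end, in the units of the state.
- telemetry.sense(): the state, without advancing time (a new reading comes with each control period).
- optics.grab_frame(name): name is "scene" or "top" or "wrist"; returns a dict with "color" (400x640x3 uint8, red, green, blue), "mtx" (3x3 intrinsics, pixels), "D" ([k1, k2, p1, p2, k3] as OpenCV has them; the pictures are not rectified), "R" (3x3) and "t" (3): a world point X has camera coordinates R X + t; the wrist camera has in their place "mount" (4x4, takes a point from camera to tool coordinates, whose origin is the TCP and whose axes are the flange's). Camera axes: x right, y down, z forward; pixel columns grow to the right and rows downward; lengths in mm; the calibration is good to about 2 mm. A picture is of the moment at which its call begins: read the wrist's pose just before it. There is no depth.
- r.sign_off(): hands the job in; it is judged then, once.
The state is a dict: "clock": time; "qpos": joint angles; "qvel": joint speeds; "joint_efforts": joint torques, N m; "eef_pos": TCP position; "tcp_rot": TCP orientation; "contact_force": force on the tool from outside, world axes, zero at the start; "wrist_torque": the same for the moment, N m; "opening": opening from 0.0 (shut) to 1.0 (fully open); "grasp_force": force on a finger pad.
Only numpy, scipy, OpenCV 4.12 (cv2) and the standard library are available. Lean on these libraries where they do the work, as an engineer would, in place of code of your own. Each camera call takes 0.05 s, during which the arm holds its last target. There are 200 camera calls.

## Working session

There is one attempt and no reset: what is moved stays moved. The work goes in short steps, Python scripts to look and compute and a tool call to move; the robot and the scene stay as the last step left them, time stands still between calls to the robot, and variables do not carry over. Pictures are saved under pics/ and viewed, at most 12 in all, crops included, and the job is handed in when it is done.

Besides the shell and the picture viewer there is one more tool, called after "Request:" as name(argument=value, ...) on one line, values as JSON. play_rows: Moves the arm, as the interface text tells. Its arguments: {"type":"object","properties":{"dp":{"type":"array"},"rot":{"type":"array"},"fingers":{"type":"number"},"grip_force":{"type":"number"}},"required":["dp","rot"]}

```bash
ls; mkdir -p pics; cat > h.py <<'E'
from rig import telemetry, optics, r
import numpy as np, cv2
from scipy.spatial.transform import Rotation as Ro
def cam(name):
    s=telemetry.sense(); f=optics.grab_frame(name)
    if name=='wrist':
        T=np.eye(4); T[:3,:3]=Ro.from_euler('xyz',s['tcp_rot']).as_matrix(); T[:3,3]=s['eef_pos']
        M=np.linalg.inv(T@np.array(f['mount'])); f['R']=M[:3,:3]; f['t']=M[:3,3]
    f={k:(np.array(v) if k!='color' else v) for k,v in f.items()}
    return f
def ray(f,uv):
    p=cv2.undistortPoints(np.array([[uv]],float),f['mtx'],f['D'])[0,0]
    d=f['R'].T@np.array([p[0],p[1],1]); c=-f['R'].T@f['t']; return c,d/np.linalg.norm(d)
def onz(f,uv,z):
    c,d=ray(f,uv); return c+d*(z-c[2])/d[2]
def proj(f,X):
    return cv2.projectPoints(np.array(X,float).reshape(-1,1,3),cv2.Rodrigues(f['R'])[0],f['t'].astype(float),f['mtx'],f['D'])[0][:,0]
def tri(f,uv,g,uv2):
    a,d=ray(f,uv); b,e=ray(g,uv2)
    s=np.linalg.lstsq(np.c_[d,-e],b-a,rcond=None)[0]
    return (a+d*s[0]+b+e*s[1])/2, np.linalg.norm(a+d*s[0]-b-e*s[1])
def save(f,n): cv2.imwrite('pics/'+n,cv2.cvtColor(f['color'],cv2.COLOR_RGB2BGR))
E
python3 - <<'E'
from h import *
import pickle
print(telemetry.sense())
for n in ('scene','top'):
    f=cam(n); save(f,n+'0.png'); pickle.dump(f,open(n+'.pkl','wb')); print(n,-f['R'].T@f['t'],f['R'][2])
E
```

```text
pics
{'clock': 0.0, 'qpos': array([-1.16443810e+00,  3.53630784e-01,  1.63414456e+00,  2.49949347e-06,
        1.15519312e+00, -2.38206083e-03]), 'qvel': array([ 0.00117594, -0.00109225, -0.00031202, -0.00043656, -0.00078422,
       -0.00166326]), 'joint_efforts': array([-1.58731593e-03, -6.05253696e+01, -3.42067802e+01,  1.41144415e-04,
        9.50746879e-03,  1.65377480e-05]), 'eef_pos': array([ 248.23026308, -573.0691809 ,  230.56806354]), 'tcp_rot': array([-3.14021686e+00, -5.56257425e-06,  4.08739274e-01]), 'contact_force': array([0.10749813, 0.72990448, 0.98286379]), 'wrist_torque': array([0.01262103, 0.05602797, 0.03326199]), 'grasp_force': 0.0, 'opening': 0.9999204338960654}
scene [-61.48819081 640.26915787 801.80814677] [ 0.56276193 -0.53535621 -0.62983548]
top [382.89761257  32.97303356 952.40092881] [ 0.18091427  0.00367013 -0.98349202]
```

View pics/scene0.png

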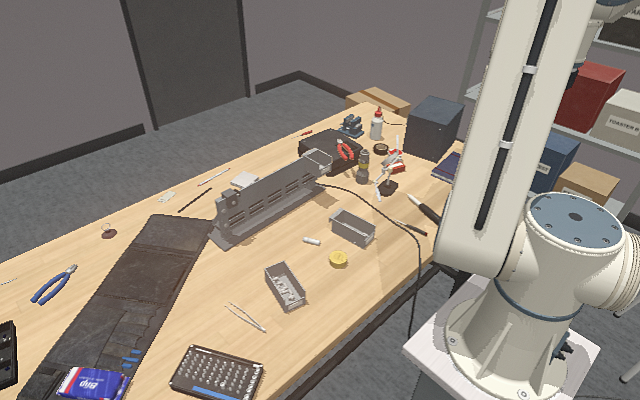

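View pics/top0.png

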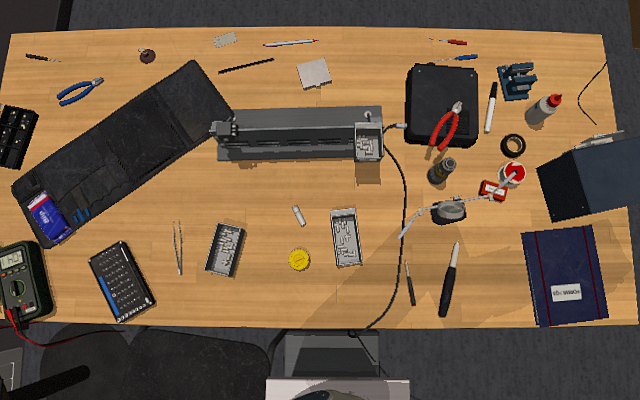

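The scene view shows the stand with the stop at its left end (+y, about 228,128 in top) and the hung bin at right (368,143). Two loose bins lie at top (225,248) and (346,237). I'll zoom in to see which one has the lip.

```bash
python3 - <<'E'
import cv2
a=cv2.imread('pics/top0.png')[95:285,195:395]; b=cv2.imread('pics/scene0.png')[140:320,205:385]
a=cv2.resize(a,(400,380),interpolation=cv2.INTER_CUBIC)
cv2.imwrite('pics/top_c.png',cv2.resize(a,(630,600),interpolation=cv2.INTER_CUBIC)); cv2.imwrite('pics/scene_c.png',cv2.resize(b,(600,600),interpolation=cv2.INTER_CUBIC))
E
```

```text
(no output)
```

View pics/top_c.png

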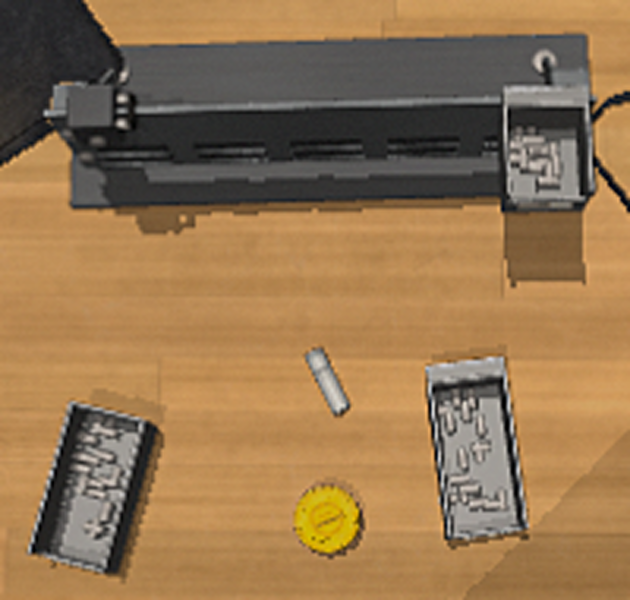

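View pics/scene_c.png

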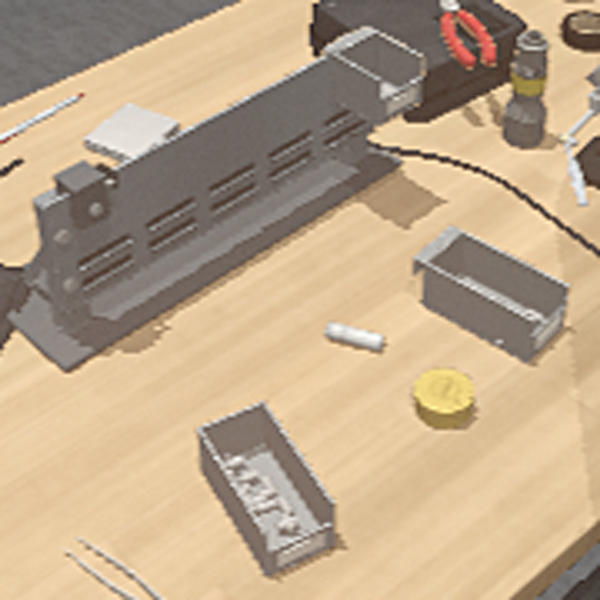

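The right-hand bin (top 346,237) carries the light flange facing the stand, so it is the lip bin. The stop block is at crop (90,105) and the hung bin at crop (545,150). Now I'll measure them.

```bash
python3 - <<'E'
from h import *
import pickle
f=pickle.load(open('top.pkl','rb')); g=pickle.load(open('scene.pkl','rb'))
P=lambda x,y:(195+x/3.15,95+y/3.158)
S=lambda x,y:(205+x/3.333,140+y/3.333)
for n,p,z in [('bin rearL',(427,367),50),('rearR',(505,357),50),('frontL',(447,540),28),('frontR',(523,533),28),
 ('foot BL',(97,47),8),('foot BR',(586,35),8),('foot FL',(72,206),8),('rail L',(135,108),160),('rail R',(500,96),160),('stop pad top',(132,98),171),('stop pad 2',(132,122),171),('stop FL',(68,128),171),('hungFL',(505,207),160),('hungFR',(585,205),150),('hungBL',(505,88),164),
 ('batt',(328,382),7),('tin',(328,518),23)]:
    print(n,onz(f,P(*p),z).round(0))
print('tri rail at stop pad top', tri(f,P(132,98),g,S(105,168)))
print('tri bin rearL',tri(f,P(427,367),g,S(415,262)),'rearR',tri(f,P(505,357),g,S(452,228)))
print('tri hung BL',tri(f,P(505,88),g,S(330,53)))
print('tri rail front, left end', tri(f,P(55,88),g,S(37,197)))
E
```

```text
bin rearL [519.  16.  50.]
rearR [526. -39.  50.]
frontL [399.   1.  28.]
frontR [404. -53.  28.]
foot BL [774. 272.   8.]
foot BR [ 786. -107.    8.]
foot FL [646. 285.   8.]
rail L [669. 207. 160.]
rail R [678. -28. 160.]
stop pad top [672. 207. 171.]
stop pad 2 [656. 206. 171.]
stop FL [652. 247. 171.]
hungFL [605. -31. 160.]
hungFR [609. -83. 150.]
hungBL [682. -31. 164.]
batt [514.  88.   7.]
tin [414.  86.  23.]
tri rail at stop pad top (array([677.50284076, 209.75045963, 151.38254177]), np.float64(3.788658529852966))
tri bin rearL (array([519.67800183,  15.21651626,  38.54064256]), np.float64(2.0661572783965845)) rearR (array([527.7333814 , -39.84141568,  39.65047466]), np.float64(0.4271310649447137))
tri hung BL (array([685.17931058, -34.48432172, 148.93990635]), np.float64(6.737097247433481))
tri rail front, left end (array([688.59364244, 264.24430777, 144.26006485]), np.float64(0.25018723869767967))
```

```bash
cat >> h.py <<'E'
def go(x,y,z,yaw,pitch=0):
    "units for play_rows from the present pose to TCP x,y,z, tool down with yaw (pitch: nose, about world-levelled tool y)"
    s=telemetry.sense(); R0=Ro.from_euler('xyz',s['tcp_rot']); R1=Ro.from_euler('xyz',[np.pi,pitch,yaw])
    dp=R0.inv().apply(np.array([x,y,z])-s['eef_pos'])/40; rv=(R0.inv()*R1).as_rotvec(degrees=True)/6
    print('t',round(s['clock'],2),'pos',s['eef_pos'].round(1),'rpy',s['tcp_rot'].round(3),'dp',dp.round(2),'rot',rv.round(2),'F',s['contact_force'].round(1),'M',s['wrist_torque'].round(2),'op',round(s['opening'],3),'gf',round(s['grasp_force'],1))
E
python3 - <<'E'
from h import *
print(np.round(optics.grab_frame('wrist')['mount'],3))
go(430,-22,250,0.119)
E
```

```text
[[ 1.00000e-03 -9.63000e-01 -2.70000e-01  6.81540e+01]
 [ 1.00000e+00  1.00000e-03 -0.00000e+00  2.75000e-01]
 [ 0.00000e+00 -2.70000e-01  9.63000e-01 -1.43497e+02]
 [ 0.00000e+00  0.00000e+00  0.00000e+00  1.00000e+00]]
t 0.15 pos [ 248.3 -573.2  230.7] rpy [-3.141 -0.     0.409] dp [  9.65 -10.84  -0.47] rot [-0.01  0.    2.77] F [-0.2  1.  -0.2] M [-0.07  0.01 -0.02] op 1.0 gf 0.0
```

Request:
play_rows(dp=[[3.2,-3.6,-0.15],[3.2,-3.6,-0.15],[3.2,-3.6,-0.15],[3.2,-3.6,-0.15],[3.2,-3.6,-0.15]], rot=[[0,0,0],[0,0,0],[0,0,0],[0,0,0],[0,0,0]])

```text
clock: 0.57
eef_pos: [308.7, -387.0, 237.0]
tcp_rot: [-3.14, -0.0, 0.409]
contact_force: [0.2, -0.0, -0.9]
opening: 0.998
grasp_force: 0.0
```

Request:
play_rows(dp=[[3.2,-3.6,-0.15],[3.2,-3.6,-0.15],[3.2,-3.6,-0.15],[3.2,-3.6,-0.15],[3.2,-3.6,-0.15]], rot=[[0,0,0],[0,0,0],[0,0,0],[0,0,0],[0,0,0]])

```text
clock: 0.98
eef_pos: [369.0, -204.4, 243.3]
tcp_rot: [-3.141, -0.0, 0.409]
contact_force: [1.2, 0.4, 0.1]
opening: 1.001
grasp_force: 0.0
```

Request:
play_rows(dp=[[3.2,-3.6,-0.15],[3.2,-3.6,-0.15],[3.2,-3.6,-0.15],[3.2,-3.6,-0.15],[3.2,-3.6,-0.15]], rot=[[0,0,2.7],[0,0,2.7],[0,0,2.7],[0,0,2.7],[0,0,2.7]])

```text
clock: 1.4
eef_pos: [429.1, -22.5, 249.5]
tcp_rot: [3.141, -0.0, 0.125]
contact_force: [0.9, -0.5, 0.5]
opening: 1.002
grasp_force: 0.0
```

```bash
python3 - <<'E'
from h import *
go(430,-22,250,0.119)
E
```

```text
t 1.4 pos [429.1 -22.5 249.5] rpy [ 3.141 -0.     0.125] dp [ 0.02 -0.01 -0.01] rot [ 0.   -0.    0.06] F [ 0.9 -0.5  0.5] M [-0.03 -0.05 -0.02] op 1.002 gf 0.0
```

```bash
python3 - <<'E'
from h import *
import pickle
f=cam('wrist'); save(f,'w1.png'); pickle.dump(f,open('w1.pkl','wb'))
E
```

```text
(no output)
```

View pics/w1.png

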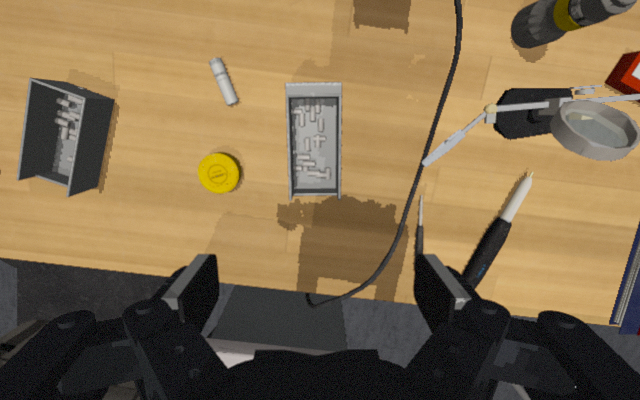

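The lip bin fills (286–341, 83–198), rear flange at the top (row 83) and roughly square to the tool.

```bash
python3 - <<'E'
from h import *
import pickle
f=pickle.load(open('w1.pkl','rb'))
q=[onz(f,p,z) for p,z in [((285.5,83.5),50),((341.5,82.5),50),((290,198),28),((341,197),28)]]
for a in q: print(a.round(1))
r_=(q[0]+q[1])/2; fr=(q[2]+q[3])/2; d=(r_-fr)[:2]; print('len',np.hypot(*d),'w',np.hypot(*(q[0]-q[1])[:2]),np.hypot(*(q[2]-q[3])[:2]),'yaw',np.arctan2(d[1],d[0]), np.arctan2(*(q[1]-q[0])[:2]*[1,-1]))
u=d/np.hypot(*d); o=r_[:2]-66*u; o2=fr[:2]+55*u; print(o,o2)
m=(o+o2)/2
go(m[0],m[1],90,np.arctan2(d[1],d[0])); go(m[0],m[1],17,np.arctan2(d[1],d[0]))
E
```

```text
[518.   18.7  50. ]
[525.9 -35.9  50. ]
[396.3   3.2  28. ]
[404.8 -54.9  28. ]
len 122.59386441621663 w 55.19383142979286 58.657305475654674 yaw 0.1413779732925151 0.14277682704672748
[456.59241402 -17.89063226] [455.01445196 -18.11521967]
t 1.45 pos [431.4 -16.5 249.9] rpy [-3.138e+00 -3.000e-03  1.280e-01] dp [0.59 0.13 4.  ] rot [-0.03 -0.03 -0.13] F [1.3 3.1 0.6] M [ 0.1  -0.08 -0.  ] op 1.0 gf 0.0
t 1.45 pos [431.4 -16.5 249.9] rpy [-3.138e+00 -3.000e-03  1.280e-01] dp [0.58 0.13 5.82] rot [-0.03 -0.03 -0.13] F [1.3 3.1 0.6] M [ 0.1  -0.08 -0.  ] op 1.0 gf 0.0
```

Request:
play_rows(dp=[[0.58,0.1,1.0],[0.58,0.1,2.0],[0.58,0.1,3.0],[0.58,0.1,4.0],[0.58,0.1,4.0]], rot=[[0,0,-0.1],[0,0,-0.1],[0,0,-0.1],[0,0,-0.1],[0,0,-0.1]])

```text
clock: 1.87
eef_pos: [447.4, -25.1, 82.9]
tcp_rot: [-3.139, 0.012, 0.137]
contact_force: [-1.5, -0.8, 0.1]
opening: 1.001
grasp_force: 0.0
```

```bash
python3 - <<'E'
from h import *
go(456,-18,17,0.138)
E
```

```text
t 1.87 pos [447.4 -25.1  82.9] rpy [-3.139  0.012  0.137] dp [ 0.26 -0.14  1.65] rot [-0.02  0.11 -0.01] F [-1.5 -0.8  0.1] M [-0.    0.1   0.02] op 1.001 gf 0.0
```

Request:
play_rows(dp=[[0,0,0],[0,0,0],[0,0,0]], rot=[[0,0,0],[0,0,0],[0,0,0]])

```text
clock: 2.12
eef_pos: [454.5, -25.7, 91.8]
tcp_rot: [3.141, -0.004, 0.136]
contact_force: [0.3, -0.1, -0.1]
opening: 1.003
grasp_force: 0.0
```

```bash
python3 - <<'E'
from h import *
go(456,-18,17,0.138)
E
```

```text
t 2.12 pos [454.5 -25.7  91.8] rpy [ 3.141 -0.004  0.136] dp [ 0.06 -0.19  1.87] rot [ 0.01 -0.04 -0.02] F [ 0.3 -0.1 -0.1] M [0.04 0.05 0.05] op 1.003 gf 0.0
```

Request:
play_rows(dp=[[0.03,-0.19,0.5],[0.03,-0.19,1.0],[0.03,-0.19,1.5],[0.03,-0.19,1.85],[0.03,-0.19,1.85]], rot=[[0,0,0],[0,0,0],[0,0,0],[0,0,0],[0,0,0]])

```text
clock: 2.53
eef_pos: [453.2, -17.9, 15.6]
tcp_rot: [3.141, -0.001, 0.136]
contact_force: [-0.8, 0.6, 0.6]
opening: 0.995
grasp_force: 0.0
```

Request:
play_rows(dp=[[0,0,0],[0,0,0],[0,0,0]], rot=[[0,0,0],[0,0,0],[0,0,0]])

```text
clock: 2.78
eef_pos: [454.2, -17.9, 17.0]
tcp_rot: [3.141, -0.003, 0.136]
contact_force: [0.2, -1.0, -0.0]
opening: 0.998
grasp_force: 0.0
```

Request:
play_rows(dp=[[0,0,0],[0,0,0],[0,0,0],[0,0,0],[0,0,0]], rot=[[0,0,0],[0,0,0],[0,0,0],[0,0,0],[0,0,0]], fingers=0.4, grip_force=30)

```text
clock: 3.2
eef_pos: [453.2, -17.9, 16.0]
tcp_rot: [3.141, -0.001, 0.137]
contact_force: [-2.5, 0.3, 9.7]
opening: 0.65
grasp_force: 30.6
```

Request:
play_rows(dp=[[0,0,0],[0,0,0],[0,0,0],[0,0,0],[0,0,0]], rot=[[0,0,0],[0,0,0],[0,0,0],[0,0,0],[0,0,0]])

```text
clock: 3.62
eef_pos: [453.2, -17.8, 16.0]
tcp_rot: [3.141, -0.001, 0.137]
contact_force: [-1.5, -0.2, 9.7]
opening: 0.651
grasp_force: 30.6
```

Request:
play_rows(dp=[[0,0,-0.3],[0,0,-1.0],[0,0,-2.0],[0,0,-3.0],[0,0,-3.8]], rot=[[0,0,0],[0,0,0],[0,0,0],[0,0,0],[0,0,0]])

```text
clock: 4.03
eef_pos: [452.5, -17.8, 169.6]
tcp_rot: [3.142, -0.0, 0.137]
contact_force: [0.8, 0.8, -3.3]
opening: 0.651
grasp_force: 34.8
```

Request:
play_rows(dp=[[0,0,-0.3],[0,0,-0.55],[0,0,-0.55],[0,0,-0.55],[0,0,-0.55]], rot=[[0,0,0.3],[0,0,0.6],[0,0,0.97],[0,0,0.97],[0,0,0.97]])

```text
clock: 4.45
eef_pos: [452.1, -17.8, 189.0]
tcp_rot: [-3.142, 0.001, 0.036]
contact_force: [-0.6, 0.3, -3.4]
opening: 0.649
grasp_force: 34.8
```

```bash
python3 - <<'E'
from h import *
go(580,140,190,0.035)
E
```

```text
t 4.45 pos [452.1 -17.8 189. ] rpy [-3.142e+00  1.000e-03  3.600e-02] dp [ 3.34 -3.83 -0.03] rot [-0.    0.01  0.01] F [-0.6  0.3 -3.4] M [-0.02  0.07 -0.01] op 0.649 gf 34.8
```

Request:
play_rows(dp=[[0.3,-0.4,0],[0.9,-1.0,0],[1.5,-1.7,0],[2.1,-2.4,0],[2.7,-3.1,0]], rot=[[0,0,0],[0,0,0],[0,0,0],[0,0,0],[0,0,0]])

```text
clock: 4.87
eef_pos: [556.6, 111.1, 188.3]
tcp_rot: [3.141, 0.002, 0.036]
contact_force: [-0.8, -1.1, -3.5]
opening: 0.648
grasp_force: 34.7
```

Request:
play_rows(dp=[[0.4,-0.45,0],[0.6,-0.7,0],[0.6,-0.7,0],[0.6,-0.7,0],[0.6,-0.7,0]], rot=[[0,0,0],[0,0,0],[0,0,0],[0,0,0],[0,0,0]])

```text
clock: 5.28
eef_pos: [578.0, 137.6, 188.5]
tcp_rot: [3.141, 0.002, 0.035]
contact_force: [0.8, -0.5, -2.9]
opening: 0.651
grasp_force: 34.7
```

```bash
python3 - <<'E'
from h import *
import pickle
go(580,140,190,0.035)
f=cam('wrist'); save(f,'w2.png'); pickle.dump(f,open('w2.pkl','wb'))
go(580,140,190,0.035)
E
```

```text
t 5.28 pos [578.  137.6 188.5] rpy [3.141e+00 2.000e-03 3.500e-02] dp [ 0.05 -0.06 -0.04] rot [0.01 0.02 0.  ] F [ 0.8 -0.5 -2.9] M [-0.02  0.    0.01] op 0.651 gf 34.7
t 5.33 pos [578.2 137.5 188.8] rpy [3.141e+00 2.000e-03 3.500e-02] dp [ 0.05 -0.06 -0.03] rot [ 0.01  0.02 -0.  ] F [ 0.2 -0.8 -2.1] M [-0.    0.05  0.02] op 0.653 gf 34.7
```

View pics/w2.png

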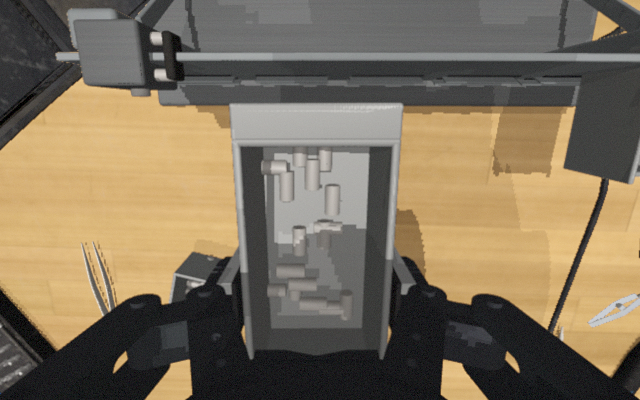

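Wrist view: bin held square, flange back edge at row ~103 (cols 231–404). The rail is a light strip at rows ~53–62, parallel to the flange, and the stop's dark pad face is at col ~181. I'll fit the edges.

```bash
python3 - <<'E'
from h import *
import pickle
f=pickle.load(open('w2.pkl','rb')); g=cv2.cvtColor(f['color'],cv2.COLOR_RGB2GRAY).astype(int)
print(g[45:70,250],g[45:70,560]); print('flange',g[96:112,300]); print('pad row',g[40,165:200],g[70,165:200]); print('flange row',g[115,222:240],g[115,396:412])
top=[];bot=[]
for c in range(200,600,10):
    d=np.diff(g[45:72,c]); top.append((c,45+np.argmax(d)+.5)); bot.append((c,45+np.argmin(d)+.5))
for e in (top,bot):
    e=np.array(e); k=np.polyfit(e[:,0],e[:,1],1); res=e[:,1]-np.polyval(k,e[:,0]); ok=abs(res-np.median(res))<1.5; k=np.polyfit(e[ok,0],e[ok,1],1); print(k,ok.sum())
    for z in (152,160,168):
        a=onz(f,(220,np.polyval(k,220)),z);b=onz(f,(580,np.polyval(k,580)),z); print(z,a.round(1),b.round(1),'yaw',np.arctan2(-(a-b)[0],(a-b)[1]).round(4))
for z in (160,): print('padface',onz(f,(181,40),z+4),onz(f,(181,57),z+4))
z=188.7-16+50
a,b=onz(f,(231,103.5),z),onz(f,(403.5,103.5),z);print('flange',z,a,b)
E
```

```text
[114 111 112 111 111 111 109 126 161 167 169 167 163 162 147 117  64  62
  69  66  66  64  61  63  65] [ 68  61  65  69  68  68  59  71 128 144 147 146 145 148 142 125  80  56
  58  60  58  61  66  64  65]
flange [ 63  65  65  69  68  64  85 141 160 174 181 181 180 179 188 187]
pad row [ 50  50  56  46  44  41  21  17   6  10  16  21   2  11  24  48  93 112
 110 108 111 109 112 108 112 115 100  65  64  60  68  62  81 103 111] [123  55  49  48  53  54  55  49  44  41  22  19   9  13   2  22  20  17
  33  48  56  62  55  60  54  58  61  61  66  68  69  64  66  68  66]
flange row [135 135 137 136 136 136 139 136 148 172 182 179 180 179 180 181 181 181] [173 175 172 172 169 150 134 155 170 171 170 169 170 168 170 169]
[-4.30520981e-17  5.25000000e+01] 40
152 [672.3 189.1 152. ] [679.1   7.  152. ] yaw 0.0372
160 [671.2 186.9 160. ] [677.7  12.9 160. ] yaw 0.0372
168 [670.  184.7 168. ] [676.2  18.8 168. ] yaw 0.0372
[2.90806754e-04 6.03601313e+01] 40
152 [668.6 189.3 152. ] [675.4   6.1 152. ] yaw 0.0369
160 [667.6 187.1 160. ] [674.1  12.  160. ] yaw 0.0369
168 [666.7 184.9 168. ] [672.8  18.  168. ] yaw 0.0369
padface [675.39239122 203.82185432 164.        ] [668.01703373 204.36419279 164.        ]
flange 222.7 [647.30846659 166.85987961 222.7       ] [649.28424803 111.91380086 222.7       ]
```

Request:
play_rows(dp=[[0.25,0,0.3],[0.25,0,0.8],[0.25,0,1.2],[0.25,0,1.5],[0.25,0,1.5]], rot=[[0,0,-0.02],[0,0,-0.02],[0,0,-0.02],[0,0,-0.02],[0,0,-0.02]])

```text
clock: 5.75
eef_pos: [587.2, 137.7, 126.9]
tcp_rot: [3.141, 0.004, 0.036]
contact_force: [-0.4, -0.8, -4.0]
opening: 0.649
grasp_force: 34.6
```

Request:
play_rows(dp=[[0,0,0],[0,0,0],[0,0,0]], rot=[[0,0,0],[0,0,0],[0,0,0]])

```text
clock: 6.0
eef_pos: [590.0, 139.1, 130.5]
tcp_rot: [-3.141, -0.002, 0.037]
contact_force: [-0.4, 0.6, -2.4]
opening: 0.652
grasp_force: 34.6
```

```bash
python3 - <<'E'
from h import *
import pickle
go(600,140,128,0.037)
f=cam('wrist'); pickle.dump(f,open('w3.pkl','wb')); w2=pickle.load(open('w2.pkl','rb'))
g=cv2.cvtColor(f['color'],cv2.COLOR_RGB2GRAY).astype(int)
for c in (190,450,550): print(c,g[0:150:1,c].tolist()[40:130])
print('flange',g[60:115,318].tolist())
E
```

```text
t 6.0 pos [590.  139.1 130.5] rpy [-3.141e+00 -2.000e-03  3.700e-02] dp [ 0.25 -0.01  0.06] rot [-0.   -0.02 -0.  ] F [-0.4  0.6 -2.4] M [-0.    0.03 -0.  ] op 0.652 gf 34.6
190 [113, 111, 110, 110, 108, 116, 114, 115, 110, 111, 112, 114, 107, 110, 108, 109, 109, 112, 111, 113, 112, 110, 126, 159, 164, 170, 170, 170, 168, 169, 170, 163, 146, 115, 74, 72, 68, 69, 72, 64, 68, 67, 66, 64, 67, 66, 66, 57, 39, 45, 79, 90, 86, 85, 88, 102, 118, 108, 97, 90, 82, 82, 79, 82, 81, 78, 78, 83, 85, 84, 82, 85, 83, 83, 82, 83, 83, 80, 79, 69, 76, 112, 133, 133, 134, 136, 139, 138, 141, 171]
450 [105, 107, 107, 107, 110, 107, 105, 110, 110, 106, 109, 107, 113, 103, 107, 106, 109, 111, 108, 105, 109, 113, 114, 126, 142, 147, 149, 150, 151, 147, 148, 145, 141, 129, 108, 67, 55, 58, 60, 60, 53, 55, 53, 59, 53, 55, 56, 55, 52, 32, 45, 77, 87, 88, 89, 85, 100, 120, 98, 70, 64, 65, 71, 67, 68, 68, 67, 64, 73, 67, 72, 68, 72, 69, 64, 71, 74, 66, 61, 65, 61, 76, 102, 120, 118, 120, 120, 117, 121, 119]
550 [107, 108, 108, 104, 104, 104, 104, 110, 108, 106, 103, 104, 109, 108, 106, 100, 100, 104, 105, 107, 110, 111, 105, 99, 136, 145, 148, 144, 145, 147, 147, 148, 145, 135, 117, 70, 53, 56, 56, 53, 58, 59, 54, 57, 48, 58, 54, 56, 51, 38, 36, 58, 80, 80, 83, 84, 84, 98, 88, 77, 82, 85, 82, 82, 80, 80, 76, 69, 73, 78, 65, 67, 67, 64, 63, 68, 62, 68, 67, 64, 59, 55, 82, 115, 118, 117, 116, 118, 118, 119]
flange [112, 111, 121, 144, 150, 154, 152, 152, 150, 149, 153, 148, 133, 112, 73, 59, 57, 58, 58, 59, 59, 59, 55, 57, 57, 55, 63, 54, 48, 43, 68, 84, 87, 81, 87, 91, 97, 90, 89, 84, 65, 67, 87, 134, 159, 176, 183, 181, 180, 182, 180, 181, 180, 178, 179]
```

```bash
python3 - <<'E'
from h import *
import pickle
f=pickle.load(open('w3.pkl','rb')); w2=pickle.load(open('w2.pkl','rb'))
# edges parallel to tool y: intersect rays in the plane of tool x and z
c=np.array([np.cos(.037),np.sin(.037),0])
def isect(a,b):
    p,d=ray(w2,a);q,e=ray(f,b); A=lambda v:np.array([v@c,v[2]])
    s=np.linalg.solve(np.c_[A(d),-A(e)],A(q)-A(p)); return A(p)+A(d)*s[0]
F=isect((318,60.45),(318,73.4)); B=isect((318,52.6),(318,62.4)); print('front',F,'back',B)
tcp=np.array([590,139.1,130.5]); print('tcp along',tcp@c)
for z in (F[1],160,B[1]):
    print('gap flange->rail front', onz(f,(318,73.4),z)@c-onz(f,(318,102.7),130.5+34)@c)
E
```

```text
front [675.76069556 146.73404982] back [679.04912748 149.99637904]
tcp along 594.7417168460174
gap flange->rail front 10.590675514538475
gap flange->rail front 9.238704352701689
gap flange->rail front 10.258202154584296
```

Request:
play_rows(dp=[[0.05,0,0.12],[0.1,0,0.12],[0.15,0,0.12],[0.18,0,0.12],[0.18,0,0.12]], rot=[[0,0,0],[0,0,0],[0,0,0],[0,0,0],[0,0,0]])

```text
clock: 6.47
eef_pos: [597.0, 139.4, 124.5]
tcp_rot: [-3.142, -0.0, 0.037]
contact_force: [-0.0, -0.1, -3.3]
opening: 0.648
grasp_force: 34.7
```

Request:
play_rows(dp=[[0,0,0],[0,0,0],[0,0,0]], rot=[[0,0,0],[0,0,0],[0,0,0]])

```text
clock: 6.72
eef_pos: [596.5, 139.3, 124.5]
tcp_rot: [3.142, 0.0, 0.037]
contact_force: [0.6, -1.0, -3.5]
opening: 0.646
grasp_force: 34.7
```

Request:
play_rows(dp=[[0.02,0,0],[0.02,0,0],[0.02,0,0]], rot=[[0,0,0],[0,0,0],[0,0,0]])

```text
clock: 6.97
eef_pos: [597.4, 139.4, 124.5]
tcp_rot: [-3.142, -0.0, 0.037]
contact_force: [0.3, -0.0, -2.7]
opening: 0.649
grasp_force: 34.7
```

Request:
play_rows(dp=[[0.02,0,0],[0.02,0,0],[0.02,0,0]], rot=[[0,0,0],[0,0,0],[0,0,0]])

```text
clock: 7.22
eef_pos: [598.2, 139.4, 124.5]
tcp_rot: [-3.142, -0.0, 0.037]
contact_force: [-0.1, 0.1, -3.0]
opening: 0.652
grasp_force: 34.7
```

Request:
play_rows(dp=[[0.02,0,0],[0.02,0,0],[0.02,0,0]], rot=[[0,0,0],[0,0,0],[0,0,0]])

```text
clock: 7.47
eef_pos: [599.0, 139.4, 124.5]
tcp_rot: [-3.142, -0.0, 0.037]
contact_force: [-0.7, -0.5, -3.7]
opening: 0.653
grasp_force: 34.7
```

Request:
play_rows(dp=[[0.015,0,0],[0.015,0,0],[0.015,0,0]], rot=[[0,0,0],[0,0,0],[0,0,0]])

```text
clock: 7.72
eef_pos: [599.2, 139.4, 124.4]
tcp_rot: [3.142, 0.001, 0.037]
contact_force: [-1.9, -0.8, -2.9]
opening: 0.649
grasp_force: 34.8
```

Request:
play_rows(dp=[[0.012,0,0],[0.012,0,0],[0.012,0,0]], rot=[[0,0,0],[0,0,0],[0,0,0]])

```text
clock: 7.97
eef_pos: [599.2, 139.4, 124.3]
tcp_rot: [3.141, 0.002, 0.037]
contact_force: [-5.0, -0.7, -1.5]
opening: 0.65
grasp_force: 35.0
```

Request:
play_rows(dp=[[-0.05,0,0],[-0.05,0,-0.2],[-0.05,0,-0.5],[-0.05,0,-0.85],[-0.05,0,-0.85]], rot=[[0,0,0],[0,0,0],[0,0,0],[0,0,0],[0,0,0]])

```text
clock: 8.38
eef_pos: [600.5, 139.9, 162.4]
tcp_rot: [-3.141, -0.006, 0.037]
contact_force: [0.2, 0.4, -2.6]
opening: 0.648
grasp_force: 34.9
```

Request:
play_rows(dp=[[0.1,0,0],[0.2,0,0],[0.265,0,0],[0.265,0,0],[0.265,0,0]], rot=[[0,0,0],[0,0,0],[0,0,0],[0,0,0],[0,0,0]])

```text
clock: 8.8
eef_pos: [608.5, 139.7, 157.8]
tcp_rot: [3.141, 0.001, 0.037]
contact_force: [0.2, 0.7, -2.9]
opening: 0.648
grasp_force: 34.8
```

Request:
play_rows(dp=[[0,0,0.1],[0,0,0.2],[0,0,0.25],[0,0,0.25],[0,0,0.25]], rot=[[0,0,0],[0,0,0],[0,0,0],[0,0,0],[0,0,0]])

```text
clock: 9.22
eef_pos: [608.4, 139.7, 148.1]
tcp_rot: [3.141, 0.001, 0.037]
contact_force: [0.2, -0.2, -3.4]
opening: 0.653
grasp_force: 34.8
```

```bash
python3 - <<'E'
from h import *
import pickle
f=cam('wrist'); save(f,'w4.png'); pickle.dump(f,open('w4.pkl','wb'))
go(608.7,139.8,124,0.037)
E
```

```text
t 9.27 pos [608.6 139.8 148.3] rpy [3.142 0.    0.037] dp [ 0.   -0.    0.61] rot [0. 0. 0.] F [-0.5  0.3 -3.2] M [0.04 0.02 0.07] op 0.65 gf 34.8
```

View pics/w4.png

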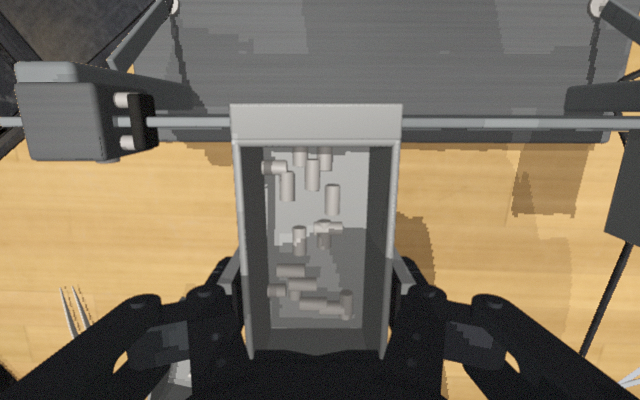

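The rail (rows 117–128) now lies under the flange (rows 103–140), with the stop pad well to the left (col 155). I'll lower gently.

Request:
play_rows(dp=[[0,0,0.05],[0,0,0.1],[0,0,0.15],[0,0,0.2],[0,0,0.25]], rot=[[0,0,0],[0,0,0],[0,0,0],[0,0,0],[0,0,0]])

```text
clock: 9.68
eef_pos: [608.6, 139.8, 138.2]
tcp_rot: [3.142, 0.0, 0.037]
contact_force: [0.5, -0.3, -2.8]
opening: 0.651
grasp_force: 34.8
```

Request:
play_rows(dp=[[0,0,0.02],[0,0,0.04],[0,0,0.06],[0,0,0.08],[0,0,0.1]], rot=[[0,0,0],[0,0,0],[0,0,0],[0,0,0],[0,0,0]])

```text
clock: 10.1
eef_pos: [608.7, 139.8, 134.5]
tcp_rot: [-3.142, -0.0, 0.037]
contact_force: [0.2, -0.8, -2.4]
opening: 0.65
grasp_force: 34.8
```

Request:
play_rows(dp=[[0,0,0.02],[0,0,0.04],[0,0,0.06],[0,0,0.08],[0,0,0.1]], rot=[[0,0,0],[0,0,0],[0,0,0],[0,0,0],[0,0,0]])

```text
clock: 10.52
eef_pos: [608.6, 139.8, 130.4]
tcp_rot: [-3.142, -0.0, 0.037]
contact_force: [0.2, 0.3, -3.4]
opening: 0.65
grasp_force: 34.8
```

Request:
play_rows(dp=[[0,0,0.02],[0,0,0.04],[0,0,0.06],[0,0,0.08],[0,0,0.1]], rot=[[0,0,0],[0,0,0],[0,0,0],[0,0,0],[0,0,0]])

```text
clock: 10.93
eef_pos: [608.6, 139.8, 126.4]
tcp_rot: [3.142, 0.0, 0.037]
contact_force: [0.0, 0.6, -3.1]
opening: 0.652
grasp_force: 34.8
```

Request:
play_rows(dp=[[0,0,0.02],[0,0,0.04],[0,0,0.04]], rot=[[0,0,0],[0,0,0],[0,0,0]])

```text
clock: 11.18
eef_pos: [608.7, 139.8, 125.0]
tcp_rot: [-3.142, -0.0, 0.037]
contact_force: [-1.5, 0.0, -0.4]
opening: 0.653
grasp_force: 35.1
```

Request:
play_rows(dp=[[0,0,0.02],[0,0,0.03],[0,0,0.03]], rot=[[0,0,0],[0,0,0],[0,0,0]])

```text
clock: 11.43
eef_pos: [608.8, 139.8, 124.1]
tcp_rot: [-3.141, -0.001, 0.037]
contact_force: [-2.4, 0.2, 2.7]
opening: 0.653
grasp_force: 35.5
```

Request:
play_rows(dp=[[0,0,0],[0,0,0],[0,0,0],[0,0,-0.01],[0,0,-0.01]], rot=[[0,0,0],[0,0,0],[0,0,0],[0,0,0],[0,0,0]])

```text
clock: 11.85
eef_pos: [608.9, 139.8, 124.1]
tcp_rot: [-3.141, -0.0, 0.037]
contact_force: [-0.5, -0.6, 1.2]
opening: 0.654
grasp_force: 35.2
```

Request:
play_rows(dp=[[0,-0.04,0],[0,-0.1,0],[0,-0.17,0],[0,-0.24,0],[0,-0.3,0]], rot=[[0,0,0],[0,0,0],[0,0,0],[0,0,0],[0,0,0]])

```text
clock: 12.27
eef_pos: [608.2, 152.1, 124.0]
tcp_rot: [3.142, 0.0, 0.037]
contact_force: [0.7, -1.1, 1.8]
opening: 0.648
grasp_force: 35.3
```

Request:
play_rows(dp=[[0,-0.07,0],[0,-0.14,0],[0,-0.22,0],[0,-0.28,0],[0,-0.3,0]], rot=[[0,0,0],[0,0,0],[0,0,0],[0,0,0],[0,0,0]])

```text
clock: 12.68
eef_pos: [607.7, 164.2, 124.1]
tcp_rot: [-3.142, 0.0, 0.037]
contact_force: [0.2, -3.7, 2.1]
opening: 0.647
grasp_force: 35.3
```

```bash
python3 - <<'E'
from h import *
import pickle
f=cam('wrist'); save(f,'w5.png'); pickle.dump(f,open('w5.pkl','wb'))
go(608.7,139.8,124,0.037)
cv2.imwrite('pics/w5c.png',cv2.resize(cv2.cvtColor(f['color'],cv2.COLOR_RGB2BGR)[60:210,60:310],(800,480),interpolation=cv2.INTER_CUBIC))
E
```

```text
t 12.73 pos [607.7 164.3 124.1] rpy [-3.141 -0.     0.037] dp [0.   0.61 0.  ] rot [-0. -0.  0.] F [-0.5  0.   1. ] M [ 0.01 -0.24  0.02] op 0.646 gf 35.3
```

View pics/w5c.png

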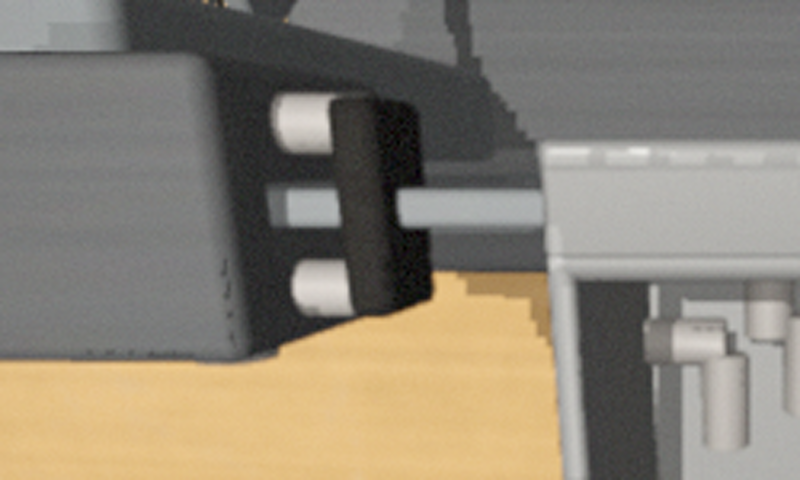

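The pad is still out with a visible gap: its face meets the rail at crop x≈398 and the flange's left edge is at crop x≈543.

```bash
python3 - <<'E'
from h import *
import pickle
f=pickle.load(open('w5.pkl','rb')); v=60+205/3.2
a=onz(f,(60+398/3.2,v),155); b=onz(f,(60+543/3.2,v),158); b2=onz(f,(60+543/3.2,v),155);print(a,b,np.linalg.norm((a-b)[:2]),np.linalg.norm((a-b2)[:2]))
E
```

```text
[669.70657805 210.2269828  155.        ] [670.42282344 194.31438904 158.        ] 15.928705143669008 15.159055211956355
```

Request:
play_rows(dp=[[0,-0.05,0],[0,-0.13,0],[0,-0.22,0],[0,-0.3,0],[0,-0.35,0]], rot=[[0,0,0],[0,0,0],[0,0,0],[0,0,0],[0,0,0]])

```text
clock: 13.15
eef_pos: [607.2, 178.2, 124.1]
tcp_rot: [-3.141, -0.0, 0.037]
contact_force: [0.3, -2.7, 1.2]
opening: 0.651
grasp_force: 35.3
```

Request:
play_rows(dp=[[0,-0.03,0],[0,-0.06,0],[0,-0.1,0],[0,-0.1,0]], rot=[[0,0,0],[0,0,0],[0,0,0],[0,0,0]])

```text
clock: 13.48
eef_pos: [607.1, 182.0, 124.1]
tcp_rot: [-3.141, -0.0, 0.037]
contact_force: [0.1, -1.4, 0.8]
opening: 0.649
grasp_force: 35.3
```

Request:
play_rows(dp=[[0,-0.02,0],[0,-0.04,0],[0,-0.04,0],[0,-0.04,0]], rot=[[0,0,0],[0,0,0],[0,0,0],[0,0,0]])

```text
clock: 13.82
eef_pos: [607.0, 183.4, 124.1]
tcp_rot: [-3.141, 0.0, 0.037]
contact_force: [0.4, -1.4, 1.3]
opening: 0.648
grasp_force: 35.3
```

Request:
play_rows(dp=[[0,-0.02,0],[0,-0.03,0],[0,-0.03,0],[0,-0.03,0]], rot=[[0,0,0],[0,0,0],[0,0,0],[0,0,0]])

```text
clock: 14.15
eef_pos: [606.9, 184.6, 124.1]
tcp_rot: [-3.142, 0.0, 0.037]
contact_force: [-0.4, -1.3, 1.5]
opening: 0.65
grasp_force: 35.3
```

Request:
play_rows(dp=[[0,-0.02,0],[0,-0.03,0],[0,-0.03,0]], rot=[[0,0,0],[0,0,0],[0,0,0]])

```text
clock: 14.4
eef_pos: [606.9, 185.8, 124.1]
tcp_rot: [-3.142, 0.0, 0.037]
contact_force: [-0.7, -2.0, 1.3]
opening: 0.653
grasp_force: 35.3
```

Request:
play_rows(dp=[[0,-0.02,0],[0,-0.03,0],[0,-0.03,0]], rot=[[0,0,0],[0,0,0],[0,0,0]])

```text
clock: 14.65
eef_pos: [606.9, 187.0, 124.1]
tcp_rot: [-3.142, 0.0, 0.037]
contact_force: [0.6, -1.5, 1.4]
opening: 0.65
grasp_force: 35.3
```

```bash
python3 - <<'E'
from h import *
go(607,189,124,0.037)
f=cam('wrist')
cv2.imwrite('pics/w6c.png',cv2.resize(cv2.cvtColor(f['color'],cv2.COLOR_RGB2BGR)[60:210,60:310],(800,480),interpolation=cv2.INTER_CUBIC))
E
```

```text
t 14.65 pos [606.9 187.  124.1] rpy [-3.142  0.     0.037] dp [ 0.01 -0.05  0.  ] rot [-0.  0.  0.] F [ 0.6 -1.5  1.4] M [-0.3  -0.26 -0.14] op 0.65 gf 35.3
```

View pics/w6c.png

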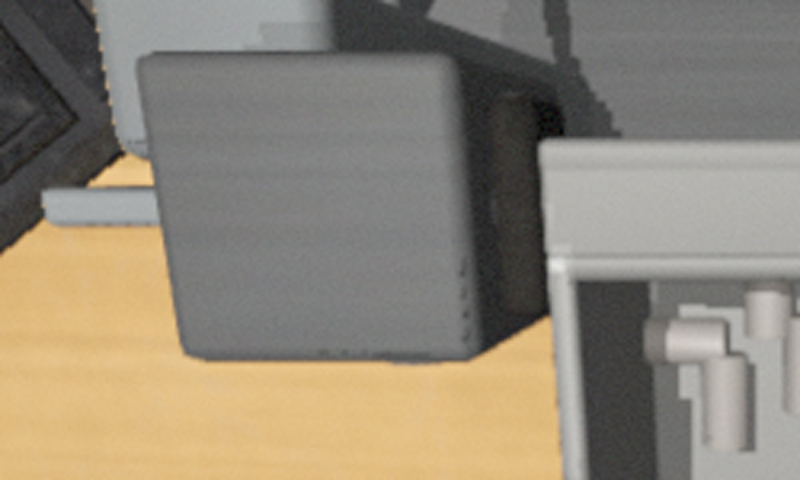

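The pad is in contact with the bin and nearly retracted into the block (the pins are hidden). I'll continue in small steps until the rigid end is felt.

Request:
play_rows(dp=[[0,-0.02,0],[0,-0.02,0],[0,-0.02,0]], rot=[[0,0,0],[0,0,0],[0,0,0]])

```text
clock: 14.95
eef_pos: [606.8, 187.8, 124.1]
tcp_rot: [-3.141, -0.0, 0.037]
contact_force: [-0.6, -2.1, 1.5]
opening: 0.651
grasp_force: 35.3
```

Request:
play_rows(dp=[[0,-0.02,0],[0,-0.02,0],[0,-0.02,0]], rot=[[0,0,0],[0,0,0],[0,0,0]])

```text
clock: 15.2
eef_pos: [606.8, 188.6, 124.1]
tcp_rot: [-3.142, -0.0, 0.037]
contact_force: [0.7, -2.0, 1.8]
opening: 0.65
grasp_force: 35.3
```

Request:
play_rows(dp=[[0,-0.02,0],[0,-0.02,0],[0,-0.02,0]], rot=[[0,0,0],[0,0,0],[0,0,0]])

```text
clock: 15.45
eef_pos: [606.8, 189.4, 124.1]
tcp_rot: [-3.142, 0.0, 0.037]
contact_force: [-0.5, -1.6, 1.8]
opening: 0.651
grasp_force: 35.3
```

Request:
play_rows(dp=[[0,-0.02,0],[0,-0.02,0],[0,-0.02,0]], rot=[[0,0,0],[0,0,0],[0,0,0]])

```text
clock: 15.7
eef_pos: [606.7, 190.1, 124.1]
tcp_rot: [3.142, 0.0, 0.037]
contact_force: [-0.4, -2.4, 1.1]
opening: 0.652
grasp_force: 35.3
```

Request:
play_rows(dp=[[0,-0.015,0],[0,-0.015,0],[0,-0.015,0]], rot=[[0,0,0],[0,0,0],[0,0,0]])

```text
clock: 15.95
eef_pos: [606.7, 190.2, 124.0]
tcp_rot: [3.141, 0.0, 0.037]
contact_force: [0.1, -6.1, 2.9]
opening: 0.65
grasp_force: 35.3
```

Request:
play_rows(dp=[[0,0.008,0],[0,0.008,0],[0,0.008,0]], rot=[[0,0,0],[0,0,0],[0,0,0]], grip_force=20)

```text
clock: 16.2
eef_pos: [606.7, 190.2, 124.1]
tcp_rot: [3.141, 0.0, 0.037]
contact_force: [0.3, -5.0, 1.5]
opening: 0.653
grasp_force: 35.3
```

Request:
play_rows(dp=[[0,0,0],[0,0,0],[0,0,0],[0,0,0]], rot=[[0,0,0],[0,0,0],[0,0,0],[0,0,0]], fingers=0.7)

```text
clock: 16.53
eef_pos: [606.6, 190.8, 124.0]
tcp_rot: [-3.141, 0.0, 0.037]
contact_force: [-0.1, 0.2, -0.0]
opening: 0.697
grasp_force: 0.0
```

Request:
play_rows(dp=[[0,0,0],[0,0,0],[0,0,0],[0,0,0]], rot=[[0,0,0],[0,0,0],[0,0,0],[0,0,0]], fingers=0.85)

```text
clock: 16.87
eef_pos: [606.7, 190.5, 124.1]
tcp_rot: [-3.142, -0.0, 0.037]
contact_force: [0.0, 0.4, 0.5]
opening: 0.851
grasp_force: 0.0
```

```bash
python3 - <<'E'
from h import *
go(607,189,124,0.037)
f=cam('wrist'); save(f,'w7.png')
E
```

```text
t 16.87 pos [606.7 190.5 124.1] rpy [-3.142 -0.     0.037] dp [0.   0.04 0.  ] rot [-0. -0.  0.] F [0.  0.4 0.5] M [0.02 0.04 0.01] op 0.851 gf 0.0
```

View pics/w7.png

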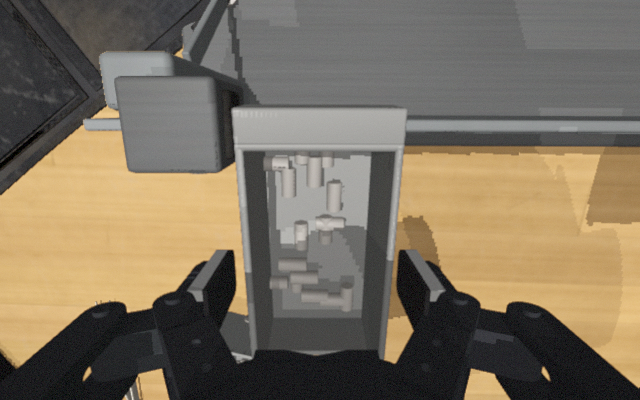

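The bin hangs by its lip against the retracted pad, and the fingers are clear on both sides. I'll retreat straight up.

Request:
play_rows(dp=[[0,0,-0.3],[0,0,-0.8],[0,0,-1.4],[0,0,-2.0],[0,0,-2.6]], rot=[[0,0,0],[0,0,0],[0,0,0],[0,0,0],[0,0,0]])

```text
clock: 17.33
eef_pos: [606.7, 190.4, 230.1]
tcp_rot: [-3.141, -0.0, 0.037]
contact_force: [0.0, -0.5, -0.2]
opening: 0.848
grasp_force: 0.0
```

Request:
play_rows(dp=[[0,0,0],[0,0,0],[0,0,0],[0,0,0],[0,0,0]], rot=[[0,0,0],[0,0,0],[0,0,0],[0,0,0],[0,0,0]])

```text
clock: 17.75
eef_pos: [606.1, 190.2, 227.0]
tcp_rot: [3.141, 0.002, 0.037]
contact_force: [-0.2, 0.0, -0.2]
opening: 0.849
grasp_force: 0.0
```

```bash
python3 - <<'E'
from h import *
go(607,189,124,0.037)
f=cam('wrist'); cv2.imwrite('pics/w8c.png',cv2.resize(cv2.cvtColor(f['color'],cv2.COLOR_RGB2BGR)[20:260,120:440],(800,600),interpolation=cv2.INTER_CUBIC))
E
```

```text
t 17.75 pos [606.1 190.2 227. ] rpy [3.141e+00 2.000e-03 3.700e-02] dp [0.03 0.03 2.57] rot [ 0.    0.02 -0.  ] F [-0.2  0.  -0.2] M [ 0.02  0.   -0.11] op 0.849 gf 0.0
```

View pics/w8c.png

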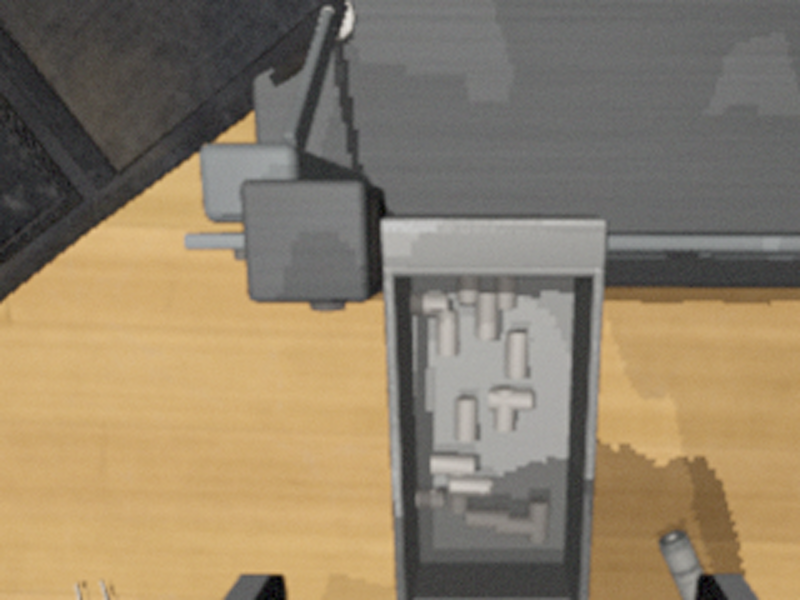

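The bin hangs straight with its side against the retracted pad, and the gripper is clear. I'll hand in.

```bash
python3 -c "
from h import *
print(r.sign_off())"
```

```text
the job is handed in; nothing more can be done
None
```

The lip bin hangs on the rail with the stop's plunger pushed to its rigid end, released with the gripper clear, and the job was handed in at about 18 s; sign-off gave no verdict.

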